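# Open the fume-hood damper through its L-shaped gate

### The job

Open the damper that has the blue knob: with a fingertip push the knob along its slot to the corner, then round the corner and fully to the end of the slot, at the green dot, and leave it there. Push gently and do not grip the knob; leave the red knob and the labware where they stand, and finish clear of everything.

Things in the scene. Friction and masses are not known exactly. Their poses are not given: they have to be found in the camera images.
- blue_gate: fixed damper console with the blue knob: grey-blue box 190 x 190 mm, flat aluminium cover 52 mm above the bench, duct spigot at its back. Origin: centre of its underside; x to its back, y to its left, z up. Slot 15 mm wide, an L: pin centre at x, y = -35, -40 mm parked (yellow dot), 25, -40 at the corner, 25, 40 at the open end (green dot)
- blue_knob: blue upright cylindrical knob, 30 mm diameter, 40 mm tall, on a 12 mm pin in the slot of the blue console; origin: its centre, 78 mm above the bench; axes as the console's. Underside 6 mm above the cover. It only slides, cannot turn or lift, stays where left; about 2 to 4 N moves it; the pin has 1.5 mm play each side
- blue_along (a joint): push of the blue knob along the console's +x (first leg), m: 0 at the parked end, 0.060 at the corner and in the whole second leg (play 0.0015 each way)
- blue_across (a joint): push of the blue knob along the console's +y, to its left (second leg), m: 0 in the first leg and at the corner, 0.080 at the open end; solid end wall at 0.0815
- red_gate: fixed damper console with the red knob: grey-blue box 190 x 190 mm, flat aluminium cover 52 mm above the bench, duct spigot at its back. Origin: centre of its underside; x to its back, y to its left, z up. Slot 15 mm wide, an L: pin centre at x, y = -35, 40 mm parked (yellow dot), 25, 40 at the corner, 25, -40 at the open end (green dot)
- red_knob: red upright cylindrical knob, 30 mm diameter, 40 mm tall, on a 12 mm pin in the slot of the red console; origin: its centre, 78 mm above the bench; axes as the console's. Underside 6 mm above the cover. It only slides, cannot turn or lift, stays where left; about 2 to 4 N moves it; the pin has 1.5 mm play each side. To be left alone
- vial: small amber vial with a white cap, 24 mm diameter, 45 mm tall, standing on the blue console's cover in the corner away from the slot; origin at the centre of its underside
- stopper: cork stopper, 36 mm across, 35 mm tall, standing between the consoles; origin at the centre of its underside
- beaker: blue plastic beaker, 70 mm diameter, 80 mm tall; origin at the centre of its underside
- cork_ring: cork flask ring, 100 mm outer diameter, 30 mm tall; origin at the centre of its underside
- flask: empty glass conical flask, 84 mm diameter, 115 mm tall; origin at the centre of its underside
- jar: white jar with lid, 70 mm diameter, 90 mm tall; origin at the centre of its underside
Mind the look-alikes: they are no part of the job. Of the things shaped like the stopper, the cork one is meant.

How it is judged (in metres and radians):
On the way, in this order (a step that is already met when the one before it is completed fails the run):
1. the blue knob is at the corner of its slot (value of joint blue_along above 0.055 m and value of joint blue_across below 0.03 m).
2. the blue knob is at the open end (value of joint blue_across above 0.074 m and value of joint blue_along above 0.055 m), for 0.2 s.
At the end, for the whole second after the job is handed in: the blue knob rests within 6 mm of the open (green) end of its slot, the red knob is within 4 mm of its start and the labware within 15 mm of where it stood, upright (all of step 2 and linear speed of blue_knob below 0.01 m/s and distance of red_knob from where it was at the start of the episode below 0.004 m and distance of each of vial, stopper, beaker, cork_ring, flask, jar from where it was at the start of the episode below 0.015 m and angle between each of vial, stopper, beaker, cork_ring, flask, jar's own z axis and vertical below 0.35 rad); the robot touches nothing.
It fails at once if the red knob is moved (over 4 mm) (distance of red_knob from where it was at the start of the episode above 0.004 m).
It fails at once if the blue knob is gripped or forced (over 40 N from the fingers) (contact force between the fingers and blue_knob above 40 N).
It fails at once if labware is lifted, pushed (over 15 mm) or tipped (distance of any of vial, stopper, beaker, cork_ring, flask, jar from where it was at the start of the episode above 0.015 m or angle between any of vial, stopper, beaker, cork_ring, flask, jar's own z axis and vertical above 0.35 rad).
It also fails if it takes over 51 s, if anything falls off the work surface, if the arm or the gripper's body presses on something with over 40 N, if the wrist force passes 120 N, or if a joint passes its speed limit or range.

### The arm

A 7-joint arm with a two-finger parallel gripper is mounted at the origin on the work surface. World frame = base frame: x ahead of the robot, y to its left, z up, the work surface at z = 0. Lengths are in mm, angles in rad, forces in N, time in s.
With the tool pointing down it reaches from about 400 to 875 mm from the base axis. Payload 19.3 kg.
Tool frame: the origin (TCP) lies on the centre line of the jaws, within the pads' length; the fingertips stand 25 mm ahead of it and the grasp point (between the pads) lies 6 mm ahead of it; z points along the fingers, y is the line along which they close (so a half turn about z gives the same grasp; the last joint's range is limited). The gripper opens to 85 mm and grips with 20 to 120 N. Pads are 22 mm wide; open, the fingers measure 114 mm over their backs; the gripper's body (76 mm by 85 mm) begins 54 mm behind the grasp point. The pads swing forward as they close: fully open they stand 13 mm farther back than shut.
Start: joints at [1.239, 0.521, -0.036, 1.599, 0.021, 1.021, -0.113], TCP at [161.734, -603.703, 256.291] pointing down, gripper open.
Joint ranges: [-2.91, 2.91], [-0.3, 2.13], [-1.5, 1.42], [0.17, 2.43], [-1.26, 4.41], [0.16, 1.93], [-2.52, 2.52]. Speed limits (rad/s): [1.89, 1.89, 2.39, 2.39, 3.01, 3.01, 3.01].

### API

Orientations are given as a unit quaternion [w, x, y, z].
In Python, from cell import ctrl gives the robot as it stands. Calls block until the motion is done:
- ctrl.reach(position, orientation): joint-space move of the TCP to a pose.
- ctrl.move_straight(position, orientation=None, v=150, until_force=None): straight line of the TCP; orientation=None keeps the orientation; v is the mean speed in mm/s. With until_force (N) it stops when the force on the tool has changed by that much, and returns True; else False.
- ctrl.movej(angles): joint-space move.
- ctrl.set_gripper(opening, squeeze=None): finger opening in mm; squeeze is the grip in N (None keeps the last); returns when the fingers have stopped.
- ctrl.dwell(seconds).
- ctrl.ik(position, orientation): joint angles nearest the present ones, or None.
- ctrl.snapshot(name): name is "scene" or "top"; returns (picture, depth): 384x512x3 uint8, red, green, blue; 384x512 float32, mm along the optical axis (not along the pixel's ray), 0 where there is no reading.
- ctrl.camera_model(name): a dict with "fx", "fy", "cx", "cy" (pixels), "pose" (4x4, takes a point from camera to world coordinates). Camera axes: x right, y down, z forward; pixel columns grow to the right and rows downward; lengths in mm; the calibration is good to about 2 mm. A picture is of the moment at which its call begins. camera_model takes no time and is no camera call.
A pose or a line that the arm cannot do raises ctrl.PlanningError and nothing moves.
- ctrl.finish_job(): hands the job in; it is judged then, once.
Readings, each from a call of its own:
- ctrl.read_t(): time.
- ctrl.read_qpos(): joint angles.
- ctrl.read_dq(): joint speeds.
- ctrl.read_joint_efforts(): joint torques, N m.
- ctrl.read_eef_pos(): TCP position.
- ctrl.read_ee_rot(): TCP orientation.
- ctrl.read_ft_force(): force on the tool from outside, world axes, zero at the start.
- ctrl.read_moment(): the same for the moment, N m.
- ctrl.read_opening(): finger opening in mm.
- ctrl.read_grip_force(): force on a finger pad.
Only numpy, scipy, OpenCV 4.12 (cv2) and the standard library are available. Lean on these libraries where they do the work, as an engineer would, in place of code of your own. Each camera call takes 0.05 s, during which the arm holds its last target. There are 200 camera calls.

## Working session

There is one attempt and no reset: what is moved stays moved. The work goes in short steps, each a Python script; the robot and the scene stay as the last script left them, time stands still between calls to the robot, and variables do not carry over. Pictures are saved under pics/ and viewed, at most 10 in all, crops included, and the job is handed in when it is done.

```bash
mkdir -p pics
python3 - <<'E'
from cell import ctrl
import cv2,numpy as np
for n in("top","scene"):
    p,d=ctrl.snapshot(n); np.savez("pics/%s.npz"%n,p=p,d=d)
    cv2.imwrite("pics/%s.png"%n,cv2.resize(p[:,:,::-1],(768,576)) if n=="top" else p[:,:,::-1])
    m=ctrl.camera_model(n); print(n,{k:np.round(v,3).tolist() for k,v in m.items()})
print(ctrl.read_ee_rot(),ctrl.read_t())
E
```

```text
top {'fx': 357.499, 'fy': 357.499, 'cx': 260.532, 'cy': 191.649, 'pose': [[0.023, -0.999, 0.035, 569.049], [-1.0, -0.023, -0.001, 0.476], [0.002, -0.035, -0.999, 1346.959], [0.0, 0.0, 0.0, 1.0]]}
scene {'fx': 444.233, 'fy': 444.233, 'cx': 251.983, 'cy': 193.7, 'pose': [[-0.78, 0.365, -0.508, 1285.223], [0.625, 0.431, -0.651, 830.292], [-0.019, -0.825, -0.565, 806.1], [0.0, 0.0, 0.0, 1.0]]}
[-5.01667793e-04  9.91447471e-01  1.30505371e-01 -9.76521866e-05] 0.1
```

View pics/top.png

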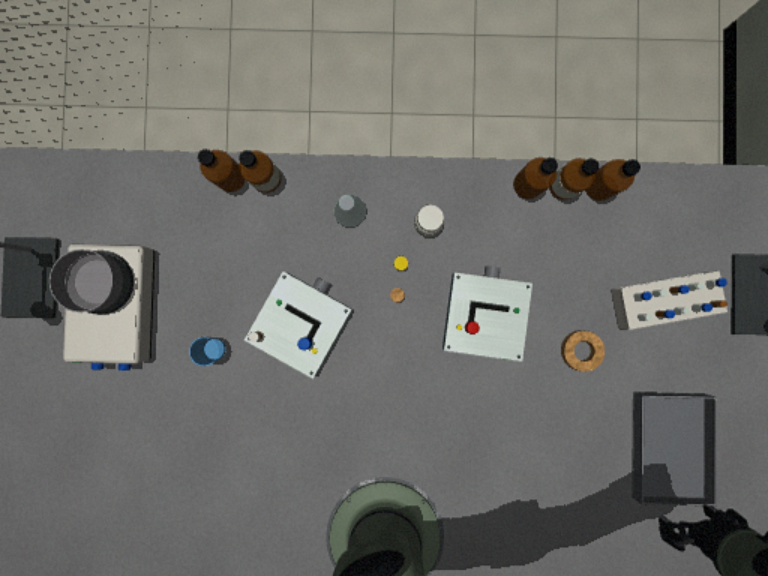

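View pics/scene.png

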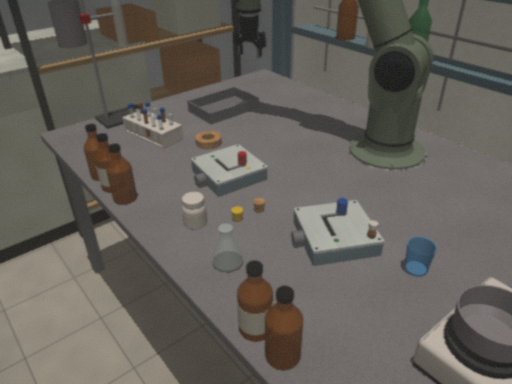

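The top view (768x576) shows the blue knob at (305,343) on the left console. Its yellow dot is at (315,351), its green dot at (279,302) and the vial is at (259,337). Candidates for the target:
- blue knob at (305,343), the one described
- red knob at (472,328)
- hotplate knobs at (97,366) and (123,366)
- blue tube caps at about (646,296)
- blue beaker at (209,350)

I choose (305,343), the only one on a slotted console.

```bash
cat > h.py <<'E'
import numpy as np,cv2
from cell import ctrl
def world(n,d):
    m=ctrl.camera_model(n);v,u=np.mgrid[0:384,0:512]
    c=np.stack([(u-m["cx"])/m["fx"]*d,(v-m["cy"])/m["fy"]*d,d],-1)
    P=np.array(m["pose"]);return c@P[:3,:3].T+P[:3,3]
E
python3 - <<'E'
from h import *
a=np.load("pics/top.npz");p,d=a["p"],a["d"];W=world("top",d)
roi=np.zeros(d.shape,bool);roi[175:258,158:242]=1
hsv=cv2.cvtColor(p,cv2.COLOR_RGB2HSV);h,s,v=[hsv[...,i].astype(int) for i in range(3)]
z=W[...,2]
m=roi&(abs(z-52)<6)
n,l,st,_=cv2.connectedComponentsWithStats(m.astype(np.uint8));k=1+st[1:,4].argmax()
r=cv2.minAreaRect(W[l==k][:,:2].astype(np.float32));print("cover",r,np.median(z[l==k]))
for nm,c in dict(blue=roi&(abs(h-112)<15)&(s>120)&(z>85),yel=roi&(abs(h-27)<8)&(s>120),grn=roi&(abs(h-70)<20)&(s>100),tall=roi&(z>65)).items():
    n,l,st,_=cv2.connectedComponentsWithStats(c.astype(np.uint8))
    for i in range(1,n):
        if st[i,4]>1:
            q=W[l==i];print(nm,st[i],np.round(q.mean(0),1),np.round((q.min(0)+q.max(0))/2,1),np.round(np.ptp(q,axis=0)))
cv2.imwrite("pics/crop.png",cv2.resize(p[165:265,150:250,::-1],(600,600),interpolation=cv2.INTER_CUBIC))
E
```

```text
cover ((524.5989990234375, 221.04246520996094), (190.56588745117188, 196.4170684814453), 62.09104537963867) 53.10957213864776
blue [198 225  10   8  57] [479.6 198.   98. ] [479.8 199.2  95.7] [25. 30. 21.]
yel [208 232   4   4  12] [459.8 180.4  53.1] [459.5 179.8  53.3] [11. 11.  6.]
grn [184 200   4   4  10] [573.6 268.9  52.6] [572.9 269.4  52.3] [11. 11.  7.]
grn [204 211   2   1   2] [540.  200.6  48.4] [540.  200.6  48.4] [0. 4. 4.]
tall [166 221   8   7  48] [494.7 307.9 119.6] [525.8 163.5 707. ] [  86.  326. 1280.]
tall [198 225  10   9  67] [479.7 197.6  96. ] [478.3 199.2  85.7] [28. 30. 41.]
```

View pics/crop.png

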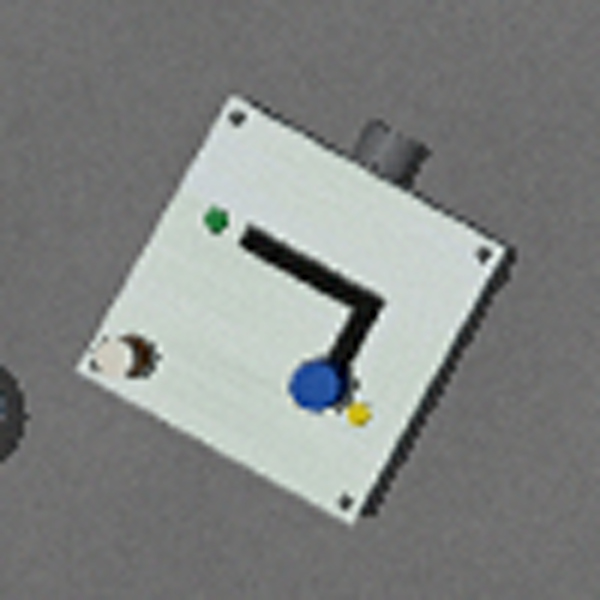

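The crop confirms the choice. The knob is at crop (318,385), the L slot's outer corner is at (385,299), its open end near the green dot is at (245,237), and the vial is at (120,355), clear of the path. Next I refine the console pose from the landmarks.

Run:
```python
from h import *
m=ctrl.camera_model("top");P=np.array(m["pose"])
def ray(c,z):
    u=150+(c[0]+.5)/6-.5;v=165+(c[1]+.5)/6-.5
    r=P[:3,:3]@[(u-m["cx"])/m["fx"],(v-m["cy"])/m["fy"],1];return (P[:3,3]+r*(z-P[2,3])/r[2])[:2]
for nm,c,z in [("screwTL",(237,118),52),("screwTR",(484,254),52),("screwBR",(346,502),52),("cTL",(233,96),52),("cTR",(510,247),52),("cBR",(355,523),52),("cBL",(78,370),52),("slotcorner",(385,299),52),("slotend",(245,237),52),("knobtop",(318,385),98),("vialcap",(116,357),97)]: print(nm,np.round(ray(c,z),1))
cs=np.array([ray(c,52) for c in [(237,118),(484,254),(346,502)]])
C=(cs[0]+cs[2])/2; dy=cs[0]-cs[1]; dx=cs[1]-cs[2]
print("C",C,np.linalg.norm(dx),np.linalg.norm(dy),np.degrees(np.arctan2(dx[1],dx[0])),np.degrees(np.arctan2(-dy[0],dy[1])))
yaw=np.radians(-28)
R=np.array([[np.cos(yaw),-np.sin(yaw)],[np.sin(yaw),np.cos(yaw)]])
print("knob in console",R.T@(ray((318,385),98)-C),"slotcorner",R.T@(ray((385,299),52)-C),"slotend",R.T@(ray((245,237),52)-C),"vial",R.T@(ray((116,357),97)-C))
for t in (-28,62,152):
    a=np.radians(t)/2;q=[0,np.cos(a),np.sin(a),0]
    print(t,ctrl.ik([448,216,160],q))
```

```text
screwTL [635.6 258.7]
screwTR [557.  107.3]
screwBR [406.3 186.3]
cTL [648.9 261.5]
cTR [561.6  91.8]
cBR [393.9 180.5]
cBL [481.7 349.7]
slotcorner [528.5 166.3]
slotend [563.9 251.7]
knobtop [479.3 197.8]
vialcap [492.7 315.8]
C [520.98796665 222.48061969] 170.10725967754118 170.55236749779004 -27.659377692370292 -27.45943430921263
knob in console [-25.26375309 -41.33153599] slotcorner [ 33.06627207 -46.09946764] slotend [24.1966033  45.93669232] vial [-68.74460736  69.09090237]
-28 [-0.85558111  0.49247565  0.38164097  2.03407161 -0.2890316   0.66597232
 -2.34547656]
62 [ 0.08343173  0.60041991 -0.88498938  1.98733879  0.62208632  0.84858298
 -1.63743105]
152 [ 0.26413388  0.76121786 -1.20334175  1.97986615  0.84985181  1.02939938
 -0.26627917]
```

Console centre is (521, 222.5) with yaw −27.6°. The dots come out at (−35,−65) and (25,65) and the slot edges are within about 1 mm, so the pose is consistent. The knob reads about (−25,−41), so I approach from well in front and use force stops.

```bash
cat >> h.py <<'E'
C=np.array([521,222.5]);yaw=np.radians(-27.6)
R=np.array([[np.cos(yaw),-np.sin(yaw)],[np.sin(yaw),np.cos(yaw)]])
a=(yaw+np.pi)/2;Q=[0,np.cos(a),np.sin(a),0]
def pos(x,y,z): return [*(C+R@[x,y]),z]
def here(): p=np.array(ctrl.read_eef_pos());return np.round([*(R.T@(p[:2]-C)),p[2]],1)
def F(): f=np.array(ctrl.read_ft_force());return np.round([*(R.T@f[:2]),f[2]],1)
def line(x,y,z,v,f=None):
    s=ctrl.move_straight(pos(x,y,z),v=v,until_force=f);print((x,y,z),s,here(),F(),round(ctrl.read_t(),1));return s
def pic(n):
    p,d=ctrl.snapshot("top");cv2.imwrite(n,cv2.resize(p[165:265,150:250,::-1],(600,600),interpolation=cv2.INTER_CUBIC))
E
python3 - <<'E'
from h import *
ctrl.set_gripper(0)
ctrl.reach(pos(-76,-40,220),Q);print(here(),F(),ctrl.read_t())
line(-76,-40,140,150)
if not line(-76,-40,93,80,8):
    line(-58,-40,93,60,8)
    for i in range(3):
        s=line(3,-40,93,40,10)
        if not s or here()[0]>-8: break
p,d=ctrl.snapshot("scene");cv2.imwrite("pics/s1.png",cv2.resize(p[150:300,250:450,::-1],(800,600)))
E
```

```text
[-75.5 -40.3 219.9] [-0.   0.   0.3] 3.9167
(-76, -40, 140) False [-76.  -39.6 140.5] [0.4 0.4 1.2] 4.6
(-76, -40, 93) False [-76.1 -39.8  93.2] [0.2 0.7 0.1] 5.3
(-58, -40, 93) False [-57.7 -40.1  93. ] [-0.1  0.6  0.1] 5.8
(3, -40, 93) True [ -0.  -40.   92.8] [-2.1 -0.2  2.3] 7.1
```

View pics/s1.png

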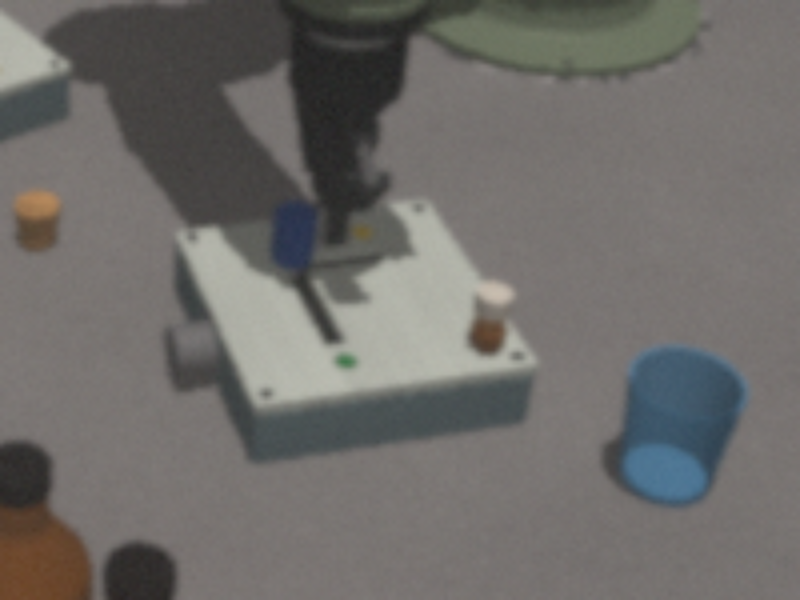

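The picture shows the knob at the slot's corner, crop (295,235), with the fingertip behind it at (340,230). The stop at x=0 also fits the corner wall (0 + 11 + 15 ≈ 26). Now the second leg.

Run:
```python
from h import *
line(-22,-40,93,100);line(-22,-90,93,120);line(25,-90,93,100,8)
line(25,-78,93,60,8)
for i in range(4):
    s=line(25,18,93,40,10)
    if not s or here()[1]>4: break
pic("pics/s2.png")
```

```text
(-22, -40, 93) False [-21.8 -40.   93.1] [ 0.2 -0.1  0.4] 7.6
(-22, -90, 93) False [-21.5 -89.6  93.2] [-0.3  0.4  0.4] 8.1
(25, -90, 93) False [ 24.4 -89.7  92.9] [-0.3  1.  -0.4] 8.7
(25, -78, 93) False [ 24.6 -77.4  93. ] [-0.  -0.4  0.6] 9.1
(25, 18, 93) True [25.1 12.3 92.4] [-0.2 -2.2  1.2] 11.1
```

View pics/s2.png

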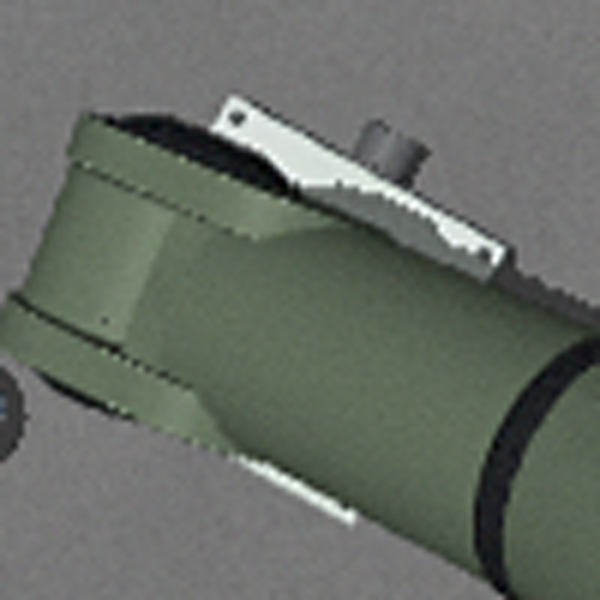

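The arm hides the knob in this view, but it stopped at y=12.3, which fits the end wall (12.3 + about 14 + 15 ≈ 41.5). Next I back off, rise, move clear and look again.

Run:
```python
from h import *
line(25,-20,93,80);line(25,-20,220,150)
ctrl.reach([480,-150,260],Q);print(ctrl.read_t())
p,d=ctrl.snapshot("top");W=world("top",d)
hsv=cv2.cvtColor(p,cv2.COLOR_RGB2HSV).astype(int)
m=(abs(hsv[...,0]-112)<15)&(hsv[...,1]>120)&(abs(W[...,2]-98)<8);m[:175]=0;m[258:]=0;m[:,:158]=0;m[:,242:]=0
q=W[m];print(q.mean(0),R.T@(q.mean(0)[:2]-C),ctrl.read_eef_pos(),F())
cv2.imwrite("pics/s3.png",cv2.resize(p[:,:,::-1],(768,576)))
```

```text
(25, -20, 93) False [ 25.3 -20.1  93.2] [0.6 0.2 0.5] 11.7
(25, -20, 220) False [ 24.9 -20.4 219.1] [-0.4 -0.  -0.7] 12.7
14.05
[563.80615852 245.73651201  99.07665975] [27.169587   40.42420363] [ 480.42706288 -148.7799526   259.98383462] [-0.5  0.2  0.1]
```

View pics/s3.png

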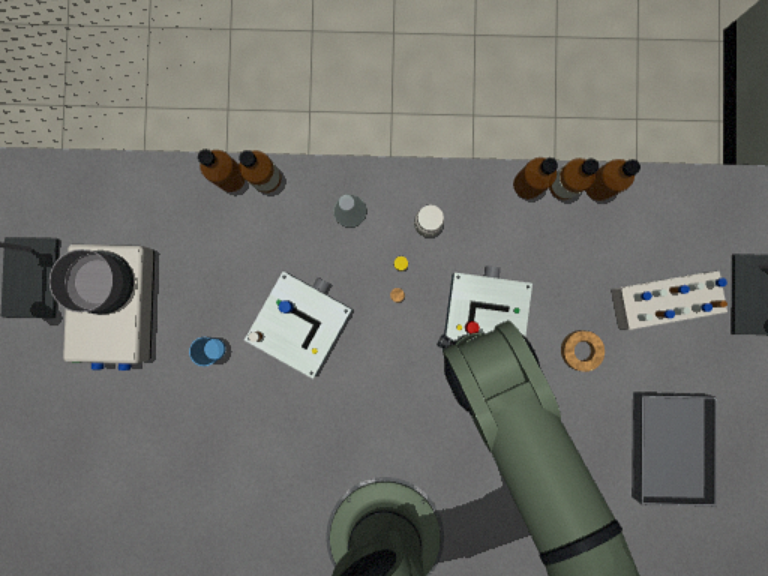

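The knob is at (285,306), next to the green dot, and measures (27, 40) in the console frame, so it is at the open end. The red knob at (472,328) and the labware haven't moved, and the arm is high and clear.

```bash
python3 -c "
from cell import ctrl
ctrl.dwell(0.5);print(ctrl.finish_job())"
```

```text
the job is handed in; nothing more can be done
None
```

The blue knob was pushed round the corner to the green-dot end of its slot (camera reads about 40 mm of the 40 mm target), the red knob and labware look unmoved, the arm is clear, and the job was handed in at about 15 s; no verdict came back.

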